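# Regrip a blank on the angled block and lay it in the saw cradle

### The job

Lift the square wooden blank out of the upright rack by its top end and park it on the angled block, between the cheeks with its lower end down at the foot stop, and let go of it. Then take it again from the side, near its middle, and lay it level in both notches of the saw cradle, its middle midway between the two saddles. Leave the mallet, the try square and the dark blank lying on the bench where they are.

Things in the scene. Friction and masses are not known exactly. Their poses are not given: they have to be found in the camera images.
- blank: the blank to move: square wooden stick 22 x 22 x 150 mm, 0.1 kg. Its y axis runs along its length; origin in the middle of one long face, z into the wood. At the start it stands upright, +y end up, in the rack's middle cell, foot 10 mm above the bench, 60 mm showing above the rack; it may lean a little. The four long faces are equivalent.
- blank_center (a point): centre of the blank (75 mm from each end, 11 mm from each long face), axes as blank
- rack: fixed wooden rack, 100 mm high, 44 x 116 mm outside on a 74 x 140 mm foot board, with three open-topped square cells (28 mm wide) in a row along its y axis; only the middle cell is filled. Origin on the bench under the middle cell, z up.
- block: fixed angled block: fin 18 mm thick on a 90 x 160 x 12 mm base. Its top edge is a 45 degree slope 110 mm long, climbing towards the block's +y from 32 mm high to 110 mm. At the low end a foot stop (13 mm proud) and, over the lowest 42 mm, two cheeks 32 mm apart (11 mm proud) hold a parked stick. Above them fingers can straddle blank and fin. Origin on the bench under the base's centre, z up.
- block_seat (a point): where the blank's centre lies when parked with its end against the foot stop: 75 mm up the slope from the stop, 11 mm off the slope; the blank's top 40 mm then overhang the high end. Site y points up along the slope, z square off the slope (up and to the low side), x level across the fin.
- cradle: fixed saw cradle: two saddles 16 mm thick, centres at y = -45 and +45 mm of its own frame, on a 90 x 140 x 12 mm base. Each has a notch 32 mm wide, open at the top, floor 45 mm and prong tops 67 mm above the bench; between the saddles 74 mm are free, down to the base. Origin on the bench under the centre, z up.
- cradle_seat (a point): where the blank's centre lies when it rests midway in both notches: 56 mm above the bench over the cradle's centre; the blank's length then lies along the point's y axis, either way round
- dark_blank: bystander: dark square stick, 22 x 150 x 22 mm, lying on the bench near the robot, origin at the centre of its underside
- mallet: bystander: wooden mallet 231 x 100 x 60 mm, lying; origin at the centre of its underside
- try_square: bystander: try square 172 x 120 x 16 mm, lying; origin at the centre of its underside
Mind the look-alikes: they are no part of the job. Leave any blue or turquoise look-alike of the blank alone.

How it is judged:
On the way, in this order (a step that is already met when the one before it is completed fails the run):
1. the blank is parked on the angled block, in line with the slope (within 0.15 rad), within 20 mm of its place against the foot stop, and let go (distance between blank_center and block_seat below 0.02 m and angle between the y axis of blank_center and the y axis of block_seat, either way round below 0.15 rad and contact force between the fingers and blank below 0.05 N and linear speed of blank below 0.02 m/s), for 0.3 s.
2. the blank is held from the side, grasp point within 45 mm of its middle, and lifted at least 40 mm off its place on the block (distance between blank_center and block_seat above 0.04 m and distance between the grasp point and blank_center below 0.045 m and contact force between the fingers and blank above 0.5 N and contact force between blank and block below 0.05 N), for 0.1 s.
At the end, for the whole second after the job is handed in: The blank lies at rest in both notches of the cradle: its centre within 22 mm (seen from above) and 6 mm in height of the midway resting place, its length along the cradle within 0.2 rad (horizontal distance between blank_center and cradle_seat below 0.022 m and z of blank_center in the frame of cradle_seat between -0.006 and 0.006 m and angle between the y axis of blank_center and the y axis of cradle_seat, either way round below 0.2 rad and linear speed of blank below 0.02 m/s); the robot touches nothing.
It fails at once if the mallet, the try square or the dark blank is moved by more than 30 mm (distance of any of mallet, try_square, dark_blank from where it was at the start of the episode above 0.03 m).
It also fails if it takes over 56 s, if anything falls off the work surface, if the arm or the gripper's body presses on something with over 40 N, if the wrist force passes 120 N, or if a joint passes its speed limit or range.

### The arm

A 6-joint arm with a two-finger parallel gripper is mounted at the origin on a cart in front of the work surface, level with it; the furniture and walls round the work are solid. World frame = base frame: x ahead of the robot, y to its left, z up, the work surface at z = 0. Lengths are in m, angles in rad, forces in N, time in s.
With the tool pointing down it reaches from about 0.325 to 0.775 m from the base axis. Payload 5.5 kg.
Tool frame: the origin (TCP) lies at the very end of the fingers, on their centre line; the grasp point (between the pads) lies 19 mm behind it; z points along the fingers, x is the direction in which the jaws open and shut, and the axes are right-handed (so a half turn about z gives the same grasp; the last joint's range is limited). The gripper opens to 88 mm and grips with 3 to 60 N. Pads are 20 mm wide; open, the fingers measure 115 mm over their backs; the gripper's body (75 mm by 178 mm) begins 61 mm behind the grasp point.
Start: joints at [-1.361, 0.091, 1.231, -0, 1.82, -0.057], TCP at [0.158, -0.579, 0.193] pointing down, gripper open.
Joint ranges: [-2.87, 2.87], [-0.86, 2.18], [0.17, 2.46], [-1.51, 4.65], [0.06, 2.69], [-2.65, 2.65]. Speed limits (rad/s): [2.57, 2.57, 3.01, 3.14, 3.14, 3.14].

### API

Orientations are given as a unit quaternion [x, y, z, w].
In Python, from rig import sensors, viewer, workorder gives the robot as it stands.
- The arm moves only by the tool jog_arm, never from a script. Its argument "steps" is a list of rows, each a list of 3 entries, a list of its own where there are three numbers: the shift along the tool's x, y, z in mm, then the turn, a rotation vector about the tool's x, y, z in degrees, then the opening, from 0 (shut) to 1 (fully open). In form: [[[tx, ty, tz], [rx, ry, rz], jaw], ...]. A call has 1 to 8 rows; each row is the pose to reach, as a shift and turn from the pose commanded when the call began, along the tool's axes at that moment; what a row does not reach only later rows make up. A row lasts 1/8 s, in which the tool goes at most 62.5 mm and 10.7 degrees, less where a joint would pass 70% of its speed; a pose out of reach is approached as far as the arm can. A call with a gripper value outside its range is refused whole. The fingers move at their own pace and stop on an object; the grip force is fixed at half the most. Time passes only in rows, so rows that repeat a pose let the fingers close. It gives the time, the measured TCP pose, the force and the opening at its end, in the units of the state.
- sensors.sense(): the state, without advancing time (a new reading comes with each control period).
- viewer.capture(name): name is "side" or "top"; returns the picture (400x640x3 uint8, blue, green, red); there is no depth.
- viewer.camera_model(name): a dict with "camera_matrix" (3x3 intrinsics, pixels), "D" ([k1, k2, p1, p2, k3] as OpenCV has them; the pictures are not rectified), "R" (3x3) and "t" (3): a world point X has camera coordinates R X + t. Camera axes: x right, y down, z forward; pixel columns grow to the right and rows downward; lengths in m; the calibration is good to about 2 mm. A picture is of the moment at which its call begins. camera_model takes no time and is no camera call.
- workorder.finish_job(): hands the job in, once; it reports no verdict.
The state is a dict: "t": time; "joint_positions": joint angles; "joint_velocities": joint speeds; "tau": joint torques, N m; "tool_pos": TCP position; "eef_rot": TCP orientation; "wrist_force": force on the tool from outside, world axes, zero at the start; "wrist_torque": the same for the moment, N m; "width": finger opening in m.
Only numpy, scipy, OpenCV 4.12 (cv2) and the standard library are available. Lean on these libraries where they do the work, as an engineer would, in place of code of your own. Each camera call takes 0.05 s, during which the arm holds its last target. There are 200 camera calls.

## Working session

There is one attempt and no reset: what is moved stays moved. The work goes in short steps, Python scripts to look and compute and a tool call to move; the robot and the scene stay as the last step left them, time stands still between calls to the robot, and variables do not carry over. Pictures are saved under pics/ and viewed, about 8 in all and at most 12, crops included, and the job is handed in when it is done.

Besides the shell and the picture viewer there is one more tool, called after ">>>" as name([rows], argument=value, ...), one row to a line, values as JSON. jog_arm: Moves the arm, as the interface text tells. Its arguments: {"type":"object","properties":{"steps":{"type":"array"}},"required":["steps"]}

```bash
mkdir -p pics; ls; python3 - <<'E'
from rig import sensors, viewer
import cv2,numpy as np
for n in("side","top"):
    cv2.imwrite(f"pics/{n}0.png",viewer.capture(n)); m=viewer.camera_model(n)
    print(n,{k:np.round(v,4).tolist() for k,v in m.items()})
print(sensors.sense())
E
```

```text
pics
side {'camera_matrix': [[364.3839, 0.0, 321.1146], [0.0, 364.3839, 197.3035], [0.0, 0.0, 1.0]], 'D': [0.0199, 0.0, 0.0, 0.0, 0.0], 'R': [[-0.9848, -0.1724, 0.0209], [-0.1279, 0.6385, -0.7589], [0.1175, -0.7501, -0.6509]], 't': [0.5603, 0.1459, 0.8222]}
top {'camera_matrix': [[414.5916, 0.0, 317.02], [0.0, 414.5916, 208.4813], [0.0, 0.0, 1.0]], 'D': [-0.0526, 0.0, 0.0, 0.0, 0.0], 'R': [[-0.0269, -0.9996, -0.0001], [-0.9863, 0.0265, -0.1631], [0.163, -0.0043, -0.9866]], 't': [-0.0106, 0.5912, 1.0259]}
{'t': 0.1, 'joint_positions': array([-1.36071549e+00,  9.17773473e-02,  1.23176299e+00, -1.94198537e-05,
        1.81981918e+00, -5.67112516e-02]), 'joint_velocities': array([-0.00088008, -0.00072292, -0.00126211, -0.00096272, -0.00116219,
       -0.0020131 ]), 'tau': array([ 3.04103327e-03, -4.47857881e+01, -4.07569242e+01,  7.02050747e-02,
        2.84142100e-02, -1.25118336e-04]), 'tool_pos': array([ 0.15809972, -0.57845729,  0.19212513]), 'eef_rot': array([ 7.94868790e-01, -6.06780707e-01, -6.76826669e-04, -5.67841467e-04]), 'wrist_force': array([-0.23640545,  0.44646622, -0.30290131]), 'wrist_torque': array([-0.04530931, -0.00600415,  0.00781075]), 'width': 0.08767488072387945}
```

View pics/side0.png

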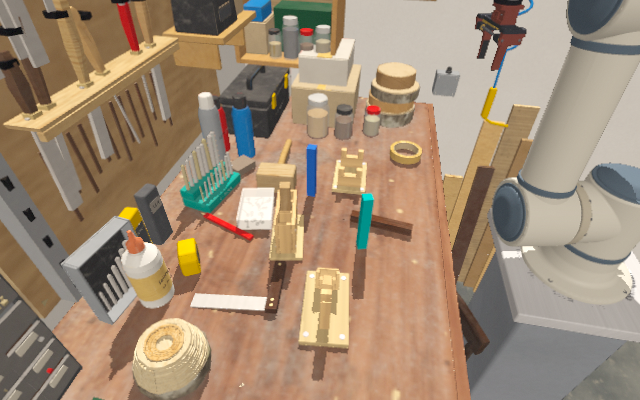

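View pics/top0.png

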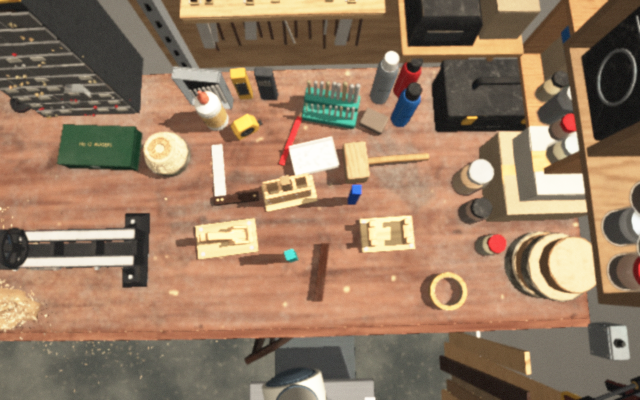

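The top view shows the rack with the blank at about (289,191), the block at (226,239) and the cradle at (387,233). In the side view they are at (286,215), (326,305) and (350,172).

Things that could be taken for the blank (top pixels):
- Rack stick at (289,186): this is the one, wooden and in the middle cell.
- Blue stick at (355,194) and turquoise stick at (291,256): look-alikes, leave alone.
- Dark blank at (318,272): a bystander.
- Mallet handle at (400,158).

Close crops next.

```bash
python3 - <<'E'
import cv2,numpy as np
t=cv2.imread("pics/top0.png");s=cv2.imread("pics/side0.png")
def crop(im,x,y,w,h,k,f):
    c=cv2.resize(im[y:y+h,x:x+w],None,fx=k,fy=k,interpolation=cv2.INTER_CUBIC)
    for i in range(0,w,10):
        cv2.line(c,(i*k,0),(i*k,8 if i%50 else 16),(0,0,255),1)
        if i%20==0: cv2.putText(c,str(x+i),(i*k,18),0,.35,(0,0,255),1)
    for j in range(0,h,10):
        cv2.line(c,(0,j*k),(8,j*k),(0,0,255),1)
        if j%20==0: cv2.putText(c,str(y+j),(10,j*k+4),0,.35,(0,0,255),1)
    cv2.imwrite(f,c)
crop(t,190,165,130,98,6,"pics/t1.png")
crop(s,255,160,110,100,6,"pics/s1.png")
a=(s,290,255,70,100,5);
crop(s,290,255,70,95,6,"pics/a.png");crop(s,325,140,50,60,6,"pics/b.png");crop(t,350,205,75,55,6,"pics/c.png")
A,B,C=[cv2.imread(f"pics/{q}.png") for q in"abc"]
o=np.zeros((600,800,3),np.uint8);o[:570,:340]=A[:,:340];o[:330,345:800][:, :450]=C[:, :450];o[330:600,345:645]=B[60:330]
cv2.imwrite("pics/m1.png",o)
E
```

```text
(no output)
```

View pics/t1.png

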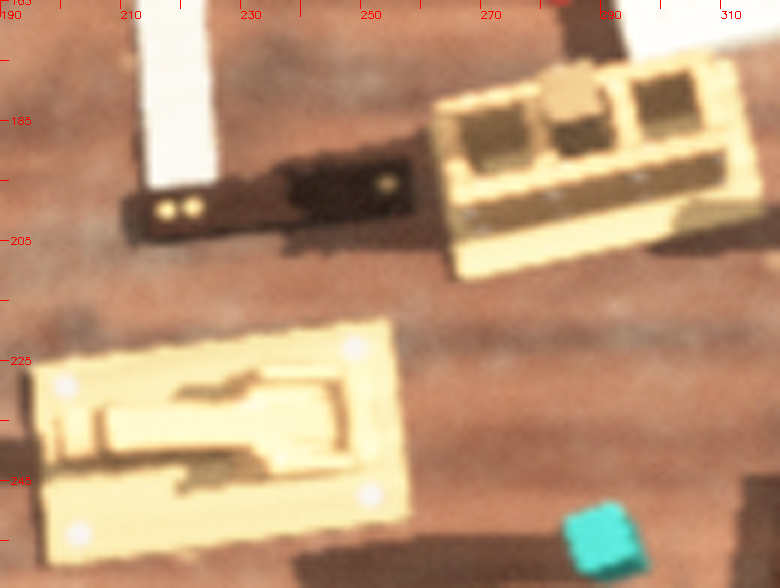

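View pics/s1.png

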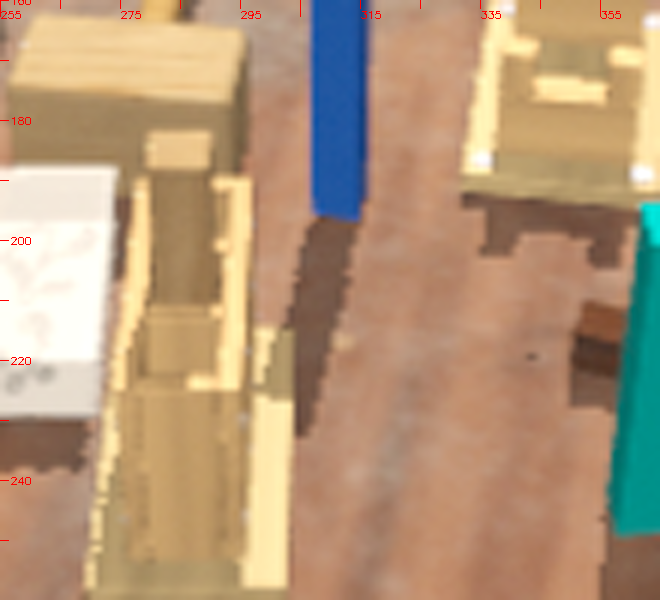

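View pics/m1.png

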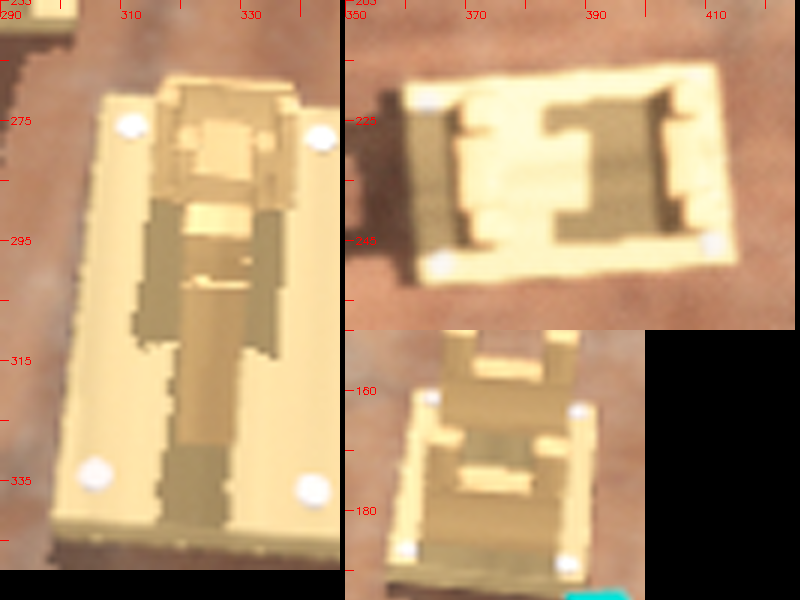

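```bash
cat > h.py <<'E'
import cv2,numpy as np
from rig import sensors,viewer
M={n:{k:np.array(v,float) for k,v in viewer.camera_model(n).items()} for n in("side","top")}
def und(n,p): return cv2.undistortPoints(np.array(p,float).reshape(-1,1,2),M[n]["camera_matrix"],M[n]["D"])[:,0]
def plane(n,p,z):
    m=M[n];C=-m["R"].T@m["t"];d=np.c_[und(n,p),np.ones(len(np.reshape(p,(-1,2))))]@m["R"]
    return C+d*((z-C[2])/d[:,2:])
def tri(pt,ps):
    P=[np.c_[M[n]["R"],M[n]["t"]] for n in("top","side")]
    X=cv2.triangulatePoints(*P,und("top",pt).T,und("side",ps).T);return (X[:3]/X[3]).T
def proj(n,X):
    m=M[n];return cv2.projectPoints(np.array(X,float).reshape(-1,3),cv2.Rodrigues(m["R"])[0],m["t"],m["camera_matrix"],m["D"])[0][:,0]
E
cat > m1.py <<'E'
from h import *
np.set_printoptions(precision=4,suppress=True)
for n in M: print(n,"cam at",-M[n]["R"].T@M[n]["t"])
# order: (top px)(side px)
bt=[(201,229.3),(249.2,223.2),(251.8,247.7),(203.2,254.2)]; bs=[(305.8,334),(311.8,276),(343.5,278.2),(342.2,336.7)]
ct=[(363.8,221.7),(365.8,248.7),(411.2,245.5),(409.2,217.5)]; cs=[(335,186.5),(362,189),(364.2,163.5),(339.7,161.3)]
for nm,a,b in(("block",bt,bs),("cradle",ct,cs)):
    X=tri(a,b);print(nm,X);c=X.mean(0)
    d=(X[0]+X[3]-X[1]-X[2]) if nm=="block" else (X[0]+X[1]-X[2]-X[3])
    print(" centre",c,"yaw of +y axis",np.degrees(np.arctan2(d[1],d[0])),"len",np.linalg.norm(d)/2)
    T=plane("top",a,.012);S=plane("side",b,.012);print(" top-only",T.mean(0),"side-only",S.mean(0))
    for Q in(T,S):
        d=(Q[0]+Q[3]-Q[1]-Q[2]) if nm=="block" else (Q[0]+Q[1]-Q[2]-Q[3]);print("  yaw",np.degrees(np.arctan2(d[1],d[0])))
print("blank top",tri([(285.3,180.3)],[(285,185)]))
e=plane("top",[(266.3,211.7),(317.5,200)],.01);d=e[0]-e[1];print("rack edge",e,np.linalg.norm(d),np.degrees(np.arctan2(d[1],d[0])))
cells=plane("top",[(274.3,187),(302,181)],.1);d=cells[0]-cells[1];print("cells",cells,np.degrees(np.arctan2(d[1],d[0])),np.linalg.norm(d))
E
python3 m1.py
```

```text
side cam at [0.4739 0.6202 0.6341]
top cam at [ 0.4156 -0.0219  1.1086]
block [[0.5483 0.2847 0.0114]
 [0.5619 0.1555 0.0111]
 [0.4961 0.1487 0.0113]
 [0.4821 0.2778 0.0115]]
 centre [0.5221 0.2167 0.0113] yaw of +y axis 96.10120635284702 len 0.12984371679868656
 top-only [0.5223 0.2165 0.012 ] side-only [0.5217 0.2172 0.012 ]
  yaw 95.98153471076876
  yaw 96.20354206942598
cradle [[ 0.5575 -0.1506  0.0105]
 [ 0.4847 -0.1525  0.0121]
 [ 0.4892 -0.2734  0.0117]
 [ 0.5633 -0.2732  0.0097]]
 centre [ 0.5237 -0.2124  0.011 ] yaw of +y axis 92.45428763990031 len 0.12185784301542933
 top-only [ 0.5249 -0.2123  0.012 ] side-only [ 0.5222 -0.2108  0.012 ]
  yaw 93.05958798517676
  yaw 91.80760161071292
blank top [[0.6413 0.0467 0.1575]]
rack edge [[ 0.592   0.1097  0.01  ]
 [ 0.6202 -0.0286  0.01  ]] 0.14111049440784434 101.53607109727105
cells [[0.6393 0.0786 0.1   ]
 [0.6527 0.0093 0.1   ]] 100.96632373500277 0.07053978739940656
```

```bash
cat >> h.py <<'E'
from scipy.spatial.transform import Rotation as Ro
BC=np.array([.5221,.2167,0]);BY=np.radians(96.1)
CC=np.array([.5237,-.2122,0]);CY=np.radians(92.6)
def bl(x,y,z): # block frame -> world
    return BC+np.array([x*np.sin(BY)+y*np.cos(BY),-x*np.cos(BY)+y*np.sin(BY),z])
def tool(x,z): # R from tool x and z axes
    x=np.array(x,float);x/=np.linalg.norm(x);z=np.array(z,float);z-=z@x*x;z/=np.linalg.norm(z);return np.c_[x,np.cross(z,x),z]
def go(p,R,note=""):
    s=sensors.sense();R0=Ro.from_quat(s["eef_rot"]).as_matrix()
    print(note,"shift mm",np.round(1000*R0.T@(np.array(p)-s["tool_pos"]),1),"rot deg",np.round(np.degrees(Ro.from_matrix(R0.T@R).as_rotvec()),1))
E
python3 - <<'E'
from h import *
np.set_printoptions(precision=1,suppress=True)
for nm,p in {"high L":(-.009,.039,.11),"high R":(.009,.039,.11),"low L":(-.009,-.039,.032),"low R":(.009,-.039,.032),"backfoot L":(-.009,.039,.012),"backfoot R":(.009,.039,.012)}.items():
    X=bl(*p);print(nm,"top",proj("top",X)[0],(proj("top",X)[0]-[190,165])*6,"side",proj("side",X)[0],(proj("side",X)[0]-[290,255])*6)
go((.20,-.57,.33),tool([np.cos(.2),np.sin(.2),0],[0,0,-1]),"up")
go((.64,.047,.33),tool([np.cos(np.radians(11.3)),np.sin(np.radians(11.3)),0],[0,0,-1]),"above")
E
```

```text
high L top [201.9 240.7] [ 71.4 454.3] side [331.4 291.4] [248.5 218.6]
high R top [201.2 233.4] [ 67.4 410.2] side [320.8 290.7] [185.  214.2]
low L top [239.7 239.4] [298.4 446.3] side [331.6 281.5] [249.9 159.2]
low R top [239.  232.6] [294.1 405.4] side [322.7 280.9] [196.  155.5]
backfoot L top [212.  243.9] [132.  473.4] side [329.4 322.5] [236.2 404.9]
backfoot R top [211.4 237.2] [128.2 433.2] side [319.8 321.8] [178.6 400.7]
up shift mm [   2.6  -42.7 -137.9] rot deg [ -0.1   0.1 -86.2]
above shift mm [-476.5 -629.8 -137. ] rot deg [ -0.1   0.1 -86. ]
```

```bash
python3 - <<'E'
from h import *
np.set_printoptions(precision=4,suppress=True)
T=lambda p:np.array(p)/6+[190,165]
S=lambda p:np.array(p)/6+[290,255]
def inb(X): d=X-BC; return np.c_[d[:,0]*np.sin(BY)-d[:,1]*np.cos(BY), d[:,0]*np.cos(BY)+d[:,1]*np.sin(BY), d[:,2]]
for a in(105,90,60):
  for b in(205,235,283,289): print(a,b,inb(tri([T((a+2,432))],[S((217,b))])))
print("back foot",inb(plane("side",[S((205,445))],.012)))
for z in(.032,.041,.045):print("stop",z,inb(plane("top",[T((337,415)),T((347,415))],z)))
E
python3 - <<'E'
import cv2
t=cv2.imread("pics/top0.png");s=cv2.imread("pics/side0.png")
a=cv2.resize(t[222:262,194:262],None,fx=9,fy=9,interpolation=cv2.INTER_NEAREST)
b=cv2.resize(s[262:336,300:352],None,fx=8,fy=8,interpolation=cv2.INTER_NEAREST)
import numpy as np
o=np.zeros((600,800,3),np.uint8); 
a=cv2.resize(t[226:254,196:254],None,fx=6.6,fy=6.6,interpolation=cv2.INTER_CUBIC);o[:a.shape[0],:a.shape[1]]=a
b=b[:592];o[:b.shape[0],384:800]=b[:,:416];cv2.imwrite("pics/m2.png",o);print(a.shape,b.shape)
E
```

```text
105 205 [[-0.0001  0.0268  0.098 ]]
105 235 [[0.0004 0.0295 0.0874]]
105 283 [[0.0011 0.034  0.0702]]
105 289 [[0.0012 0.0345 0.068 ]]
90 205 [[-0.0001  0.0313  0.1044]]
90 235 [[0.0003 0.034  0.094 ]]
90 283 [[0.0011 0.0385 0.077 ]]
90 289 [[0.0011 0.0391 0.0749]]
60 205 [[-0.0002  0.0401  0.1169]]
60 235 [[0.0002 0.0429 0.1068]]
60 283 [[0.0009 0.0474 0.0905]]
60 289 [[0.001  0.048  0.0884]]
back foot [[-0.0001  0.0532  0.012 ]]
stop 0.032 [[ 0.0023 -0.0571  0.032 ]
 [ 0.0018 -0.0615  0.032 ]]
stop 0.041 [[ 0.0012 -0.0586  0.041 ]
 [ 0.0007 -0.0628  0.041 ]]
stop 0.045 [[ 0.0007 -0.0592  0.045 ]
 [ 0.0002 -0.0635  0.045 ]]
(185, 383, 3) (592, 416, 3)
```

View pics/m2.png

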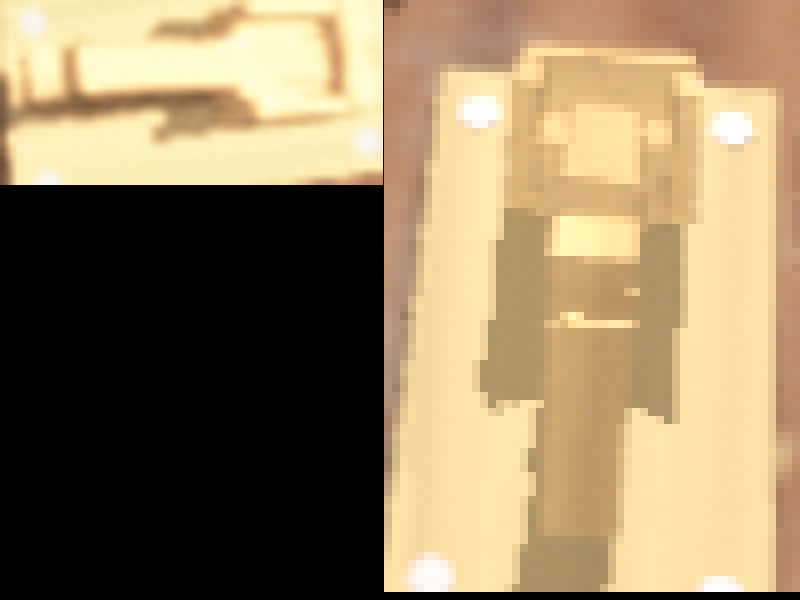

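>>> jog_arm([
  [[0,0,-140],[0,0,0],1],
  [[0,0,-140],[0,0,0],1],
  [[0,0,-140],[0,0,0],1],
])

```text
t: 0.48
tool_pos: [0.1583, -0.5792, 0.3386]
eef_rot: [0.795, -0.607, 0.003, 0.002]
wrist_force: [0.2, -0.3, -0.4]
width: 0.0879
```

>>> jog_arm([
  [[-240,-315,0],[0,0,-60],1],
  [[-240,-315,0],[0,0,-60],1],
  [[-240,-315,0],[0,0,-60],1],
  [[-240,-315,0],[0,0,-60],1],
  [[-240,-315,0],[0,0,-60],1],
  [[-240,-315,0],[0,0,-60],1],
  [[-476,-630,0],[0,0,-86],1],
  [[-476,-630,0],[0,0,-86],1],
])

```text
t: 1.48
tool_pos: [0.4635, -0.1804, 0.3328]
eef_rot: [0.998, 0.062, -0.0, 0.0]
wrist_force: [-0.1, -1.3, -0.1]
width: 0.0879
```

```bash
python3 - <<'E'
from h import *
go((.641,.047,.30),tool([np.cos(np.radians(11.3)),np.sin(np.radians(11.3)),0],[0,0,-1]),"above")
E
```

```text
above shift mm [ 204.3 -203.6   32.8] rot deg [-0.   0.  -4.2]
```

>>> jog_arm([
  [[204,-204,33],[0,0,-4.2],1],
  [[204,-204,33],[0,0,-4.2],1],
  [[204,-204,33],[0,0,-4.2],1],
  [[204,-204,33],[0,0,-4.2],1],
  [[204,-204,33],[0,0,-4.2],1],
  [[204,-204,93],[0,0,-4.2],1],
  [[204,-204,93],[0,0,-4.2],1],
])

```text
t: 2.35
tool_pos: [0.6377, 0.0448, 0.2292]
eef_rot: [0.995, 0.096, -0.01, -0.001]
wrist_force: [-0.3, -0.2, -1.0]
width: 0.0878
```

```bash
python3 - <<'E'
from h import *
s=sensors.sense();print(s["tool_pos"],s["joint_positions"],s["width"])
a=viewer.capture("side");b=viewer.capture("top")
A=cv2.resize(a[100:260,220:360],None,fx=3.5,fy=3.5,interpolation=cv2.INTER_CUBIC);B=cv2.resize(b[140:240,240:340],None,fx=3,fy=3,interpolation=cv2.INTER_CUBIC)
o=np.zeros((560,795,3),np.uint8);o[:,:490]=A;o[:300,492:792]=B;cv2.imwrite("pics/m3.png",o)
go((.641,.047,.121),tool([np.cos(np.radians(11.3)),np.sin(np.radians(11.3)),0],[0,0,-1]))
E
```

```text
[0.63768887 0.044831   0.22919579] [ 1.70640823e-02  2.32128197e-01  1.01071080e+00 -1.58803960e-04
  1.91802663e+00 -1.75337567e-01] 0.08780788548968242
 shift mm [  0.6  -2.8 119.9] rot deg [-0.   0.  -0.3]
```

View pics/m3.png

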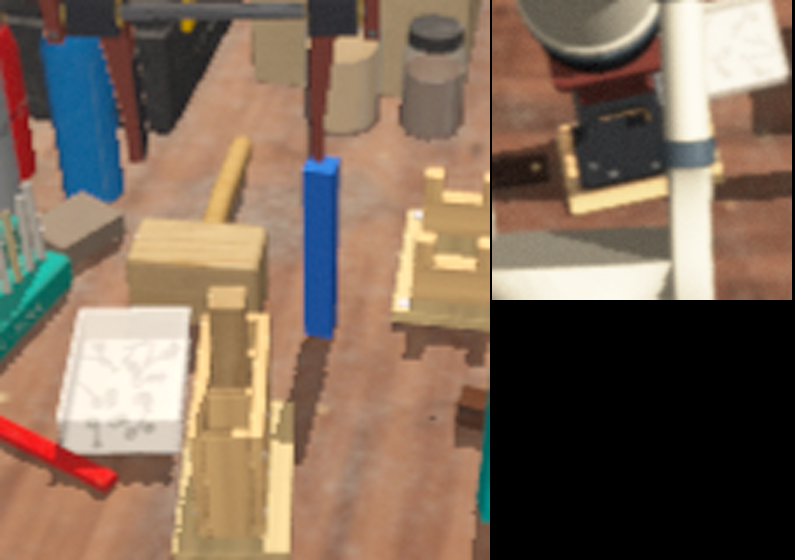

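>>> jog_arm([
  [[0,-2,60],[0,0,0],1],
  [[0,-2,100],[0,0,0],1],
  [[0,-2,119],[0,0,0],1],
  [[0,-2,119],[0,0,0],1],
  [[0,-2,119],[0,0,0],1],
])

```text
t: 3.08
tool_pos: [0.6425, 0.0462, 0.125]
eef_rot: [0.995, 0.095, 0.003, 0.0]
wrist_force: [1.1, -0.2, 0.1]
width: 0.0878
```

>>> jog_arm([
  [[0,0,0],[0,0,0],0],
  [[0,0,0],[0,0,0],0],
  [[0,0,0],[0,0,0],0],
  [[0,0,0],[0,0,0],0],
  [[0,0,0],[0,0,0],0],
  [[0,0,0],[0,0,0],0],
  [[0,0,0],[0,0,0],0],
])

```text
t: 3.95
tool_pos: [0.6408, 0.0464, 0.1211]
eef_rot: [0.995, 0.096, -0.0, -0.0]
wrist_force: [0.4, -0.2, 0.3]
width: 0.0221
```

>>> jog_arm([
  [[0,0,-30],[0,0,0],0],
  [[0,0,-60],[0,0,0],0],
  [[0,0,-90],[0,0,0],0],
  [[0,0,-120],[0,0,0],0],
  [[0,0,-150],[0,0,0],0],
  [[0,0,-150],[0,0,0],0],
  [[0,0,-150],[0,0,0],0],
])

```text
t: 4.82
tool_pos: [0.6407, 0.0464, 0.2695]
eef_rot: [0.995, 0.096, -0.001, -0.0]
wrist_force: [-0.6, -0.1, -0.4]
width: 0.022
```

```bash
cat >> h.py <<'E'
U=np.array([np.cos(BY),np.sin(BY),1])/2**.5; U=np.array([np.cos(BY)*.5**.5,np.sin(BY)*.5**.5,.5**.5]); N=np.array([-np.cos(BY)*.5**.5,-np.sin(BY)*.5**.5,.5**.5])
XB=np.array([np.sin(BY),-np.cos(BY),0]); SEAT=bl(0,-.0118,.0928)
E
python3 - <<'E'
from h import *
s=sensors.sense();print(s["tool_pos"],s["width"])
a=viewer.capture("side");b=viewer.capture("top")
A=cv2.resize(a[60:260,220:360],None,fx=3,fy=3,interpolation=cv2.INTER_CUBIC);B=cv2.resize(b[140:240,240:340],None,fx=3,fy=3,interpolation=cv2.INTER_CUBIC)
o=np.zeros((600,725,3),np.uint8);o[:,:420]=A;o[:300,422:722]=B;cv2.imwrite("pics/m4.png",o)
R=tool(XB,-U); print("seat",SEAT)
go(SEAT+.038*U+.06*N,R,"pre"); go(SEAT+.038*U+.03*N+.02*U,R,"near")
E
```

```text
[0.64072385 0.04636832 0.26947266] 0.021953648368068547
seat [0.52335392 0.20496681 0.0928    ]
pre shift mm [ -85.7 -162.4  107. ] rot deg [-45.   -1.7   4.7]
near shift mm [ -82.7 -197.6  114.1] rot deg [-45.   -1.7   4.7]
```

View pics/m4.png

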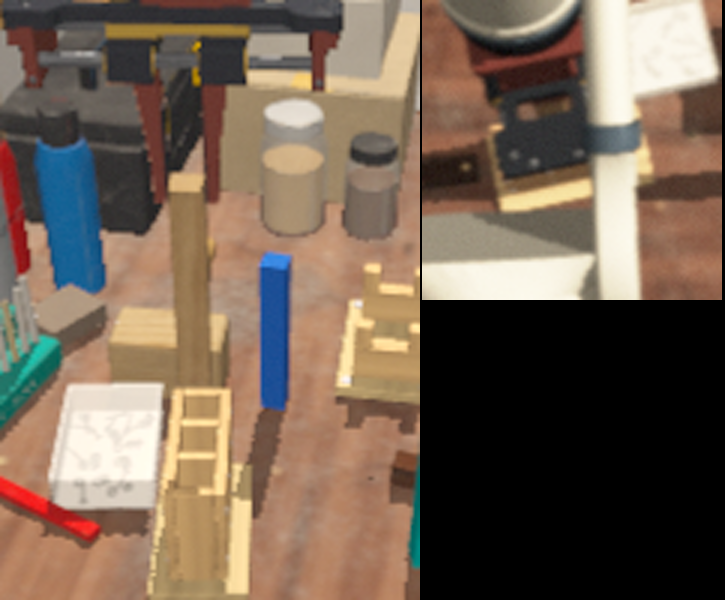

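>>> jog_arm([
  [[-40,-80,-20],[-10,0,4],0],
  [[-80,-140,-20],[-20,0,4],0],
  [[-86,-190,-20],[-30,-1.7,4.7],0],
  [[-86,-190,-20],[-38,-1.7,4.7],0],
  [[-86,-190,-20],[-45,-1.7,4.7],0],
  [[-86,-190,-20],[-45,-1.7,4.7],0],
  [[-86,-190,-20],[-45,-1.7,4.7],0],
  [[-86,-190,-20],[-45,-1.7,4.7],0],
])

```text
t: 5.92
tool_pos: [0.5207, 0.2152, 0.2926]
eef_rot: [0.923, 0.047, 0.023, 0.381]
wrist_force: [-0.5, 0.1, -0.4]
width: 0.0216
```

```bash
python3 - <<'E'
from h import *
s=sensors.sense();print(s["tool_pos"],s["joint_positions"],s["width"])
R=tool(XB,-U)
go(SEAT+.038*U+.06*N+.01*U,R,"pre"); go(SEAT+.038*U+.015*N+.01*U,R,"near")
E
```

```text
[0.52073479 0.21522184 0.29258107] [ 0.72511882  0.33379396  0.97347152 -0.78336264  2.18622725  0.27021992] 0.021577733595280292
pre shift mm [  0.8 -73.6 100.9] rot deg [-0.2 -0.2 -0.3]
near shift mm [   0.5 -118.6  101. ] rot deg [-0.2 -0.2 -0.3]
```

>>> jog_arm([
  [[1,-25,34],[0,0,0],0],
  [[1,-50,68],[0,0,0],0],
  [[1,-74,101],[0,0,0],0],
  [[1,-94,101],[0,0,0],0],
  [[1,-112,101],[0,0,0],0],
  [[1,-112,101],[0,0,0],0],
  [[1,-112,101],[0,0,0],0],
  [[1,-112,101],[0,0,0],0],
])

```text
t: 6.92
tool_pos: [0.5214, 0.2247, 0.1417]
eef_rot: [0.923, 0.048, 0.023, 0.382]
wrist_force: [-0.2, 0.6, -1.8]
width: 0.0217
```

```bash
python3 - <<'E'
from h import *
s=sensors.sense();print(s["tool_pos"],s["width"])
a=viewer.capture("side");b=viewer.capture("top")
A=cv2.resize(a[220:350,270:390],None,fx=4.5,fy=4.5,interpolation=cv2.INTER_CUBIC)[:585,:400];A=cv2.resize(a[220:350,270:390],None,fx=4,fy=4,interpolation=cv2.INTER_CUBIC);B=cv2.resize(b[200:270,180:260],None,fx=4,fy=4,interpolation=cv2.INTER_CUBIC)
o=np.zeros((520,800,3),np.uint8);o[:,:480]=A;o[:280,480:800]=B;cv2.imwrite("pics/m5.png",o)
R=tool(XB,-U); go(SEAT+.038*U+.015*N+.01*U,R,"near");go(SEAT+.038*U,R,"seat")
E
```

```text
[0.5214002  0.22469562 0.14171327] 0.021742194064649244
near shift mm [ 0.  -5.5  0.2] rot deg [-0.  -0.2 -0.2]
seat shift mm [ -0.1 -20.5  10.2] rot deg [-0.  -0.2 -0.2]
```

View pics/m5.png

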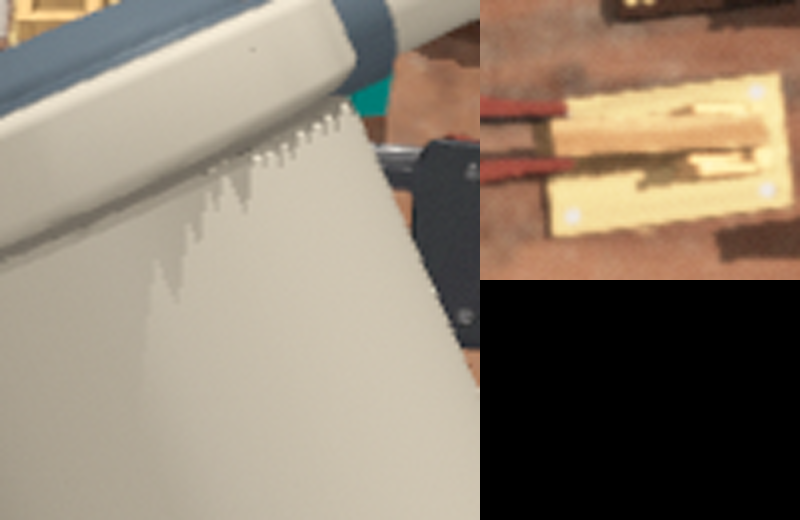

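>>> jog_arm([
  [[0,-6,0],[0,0,0],0],
  [[0,-12,0],[0,0,0],0],
  [[0,-17,0],[0,0,0],0],
  [[0,-17,0],[0,0,0],0],
])

```text
t: 7.52
tool_pos: [0.5196, 0.2366, 0.1278]
eef_rot: [0.922, 0.049, 0.022, 0.382]
wrist_force: [-0.2, 0.4, -0.9]
width: 0.0219
```

>>> jog_arm([
  [[0,-1.5,0],[0,0,0],0],
  [[0,-3,0],[0,0,0],0],
  [[0,-3,0],[0,0,0],0],
  [[0,-3,0],[0,0,0],0],
])

```text
t: 8.02
tool_pos: [0.5196, 0.2384, 0.1266]
eef_rot: [0.923, 0.048, 0.022, 0.382]
wrist_force: [0.5, -0.7, 0.1]
width: 0.022
```

>>> jog_arm([
  [[0,0,3],[0,0,0],0],
  [[0,0,6],[0,0,0],0],
  [[0,0,8],[0,0,0],0],
  [[0,0,8],[0,0,0],0],
])

```text
t: 8.52
tool_pos: [0.5202, 0.2325, 0.1205]
eef_rot: [0.922, 0.048, 0.022, 0.382]
wrist_force: [0.9, -2.3, -0.2]
width: 0.0214
```

>>> jog_arm([
  [[0,-1,1.5],[0,0,0],0],
  [[0,-2,3],[0,0,0],0],
  [[0,-2,3],[0,0,0],0],
  [[0,-2,3],[0,0,0],0],
])

```text
t: 9.02
tool_pos: [0.5204, 0.2321, 0.1197]
eef_rot: [0.922, 0.047, 0.023, 0.382]
wrist_force: [-1.8, -0.1, 10.7]
width: 0.0217
```

```bash
python3 - <<'E'
from h import *
s=sensors.sense();print(s["tool_pos"],s["width"],"U,N,X force",s["wrist_force"]@U,s["wrist_force"]@N,s["wrist_force"]@XB)
go(SEAT+.038*U,tool(XB,-U),"seat")
E
```

```text
[0.52043826 0.23206882 0.1196521 ] 0.021682027456614936 U,N,X force 7.591109189248213 7.501127447912725 -1.799935819845494
seat shift mm [0.  0.3 0.3] rot deg [ 0.1 -0.2 -0.3]
```

>>> jog_arm([
  [[0,1,-1],[0,0,0],1],
  [[0,1,-1],[0,0,0],1],
  [[0,1,-1],[0,0,0],1],
  [[0,1,-1],[0,0,0],1],
  [[0,1,-1],[0,0,0],1],
  [[0,1,-1],[0,0,0],1],
])

```text
t: 9.78
tool_pos: [0.5203, 0.2321, 0.1185]
eef_rot: [0.923, 0.048, 0.022, 0.382]
wrist_force: [0.4, 0.9, -0.8]
width: 0.0781
```

>>> jog_arm([
  [[0,0,-40],[0,0,0],1],
  [[0,0,-80],[0,0,0],1],
  [[0,60,-110],[10,0,0],1],
  [[0,120,-110],[20,0,0],1],
  [[0,150,-110],[30,0,0],1],
  [[0,150,-110],[40,0,0],1],
  [[0,150,-110],[45,0,0],1],
  [[0,150,-110],[45,0,0],1],
])

```text
t: 10.78
tool_pos: [0.5229, 0.202, 0.3033]
eef_rot: [0.999, 0.052, 0.003, 0.0]
wrist_force: [0.4, 0.4, -0.8]
width: 0.0878
```

```bash
python3 - <<'E'
from h import *
s=sensors.sense();print(s["tool_pos"],s["joint_positions"],s["width"])
a=viewer.capture("side");b=viewer.capture("top")
A=cv2.resize(a[220:350,270:390],None,fx=4,fy=4,interpolation=cv2.INTER_CUBIC);B=cv2.resize(b[200:270,180:260],None,fx=4,fy=4,interpolation=cv2.INTER_CUBIC)
o=np.zeros((520,800,3),np.uint8);o[:,:480]=A;o[:280,480:800]=B;cv2.imwrite("pics/m6.png",o)
R=tool(XB,-N); go(SEAT-.019*N+.15*N,R,"pre");go(SEAT-.019*N,R,"grasp")
for nm,p in(("top end ctr",SEAT+.075*U+.011*N),("low end ctr",SEAT-.075*U+.011*N)): print(nm,"side",(proj("side",p)[0]-[270,220])*4,"top",(proj("top",p)[0]-[180,200])*4+[480,0])
E
```

```text
[0.52289275 0.20204109 0.30331754] [ 3.09240913e-01  3.14385628e-02  1.09510450e+00 -1.97629644e-03
  2.00994908e+00  2.05296836e-01] 0.08780016031044115
pre shift mm [  0.6  91.3 116.9] rot deg [45.1 -0.2  0.1]
grasp shift mm [ 2.000e-01 -1.500e+01  2.228e+02] rot deg [45.1 -0.2  0.1]
top end ctr side [228.43850792 209.41347944] top [555.12378048 139.72622414]
low end ctr side [233.14198011 172.07693524] top [764.83421091 134.64892972]
```

View pics/m6.png

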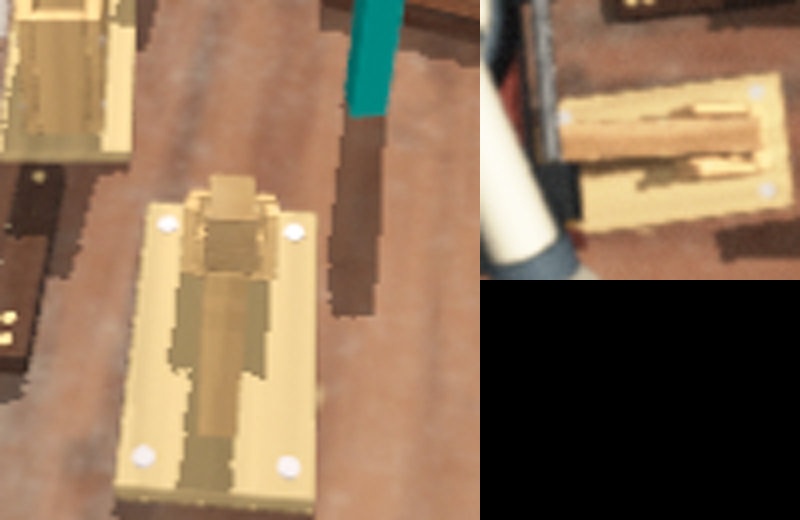

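>>> jog_arm([
  [[0,46,40],[10,0,0],1],
  [[0,91,80],[20,0,0],1],
  [[0,91,100],[30,0,0],1],
  [[0,91,100],[40,0,0],1],
  [[0,91,100],[45,0,0],1],
  [[0,91,100],[45,0,0],1],
  [[0,91,100],[45,0,0],1],
  [[0,91,100],[45,0,0],1],
])

```text
t: 11.88
tool_pos: [0.5327, 0.1146, 0.2035]
eef_rot: [0.923, 0.052, -0.018, -0.381]
wrist_force: [0.1, -0.3, -0.4]
width: 0.0875
```

```bash
python3 - <<'E'
from h import *
print("teal top",tri([(289.2,252)],[(367,197)]))
s=sensors.sense();print(s["tool_pos"],s["joint_positions"],s["width"])
R=tool(XB,-N); go(SEAT-.019*N,R,"grasp")
E
```

```text
teal top [[0.47159706 0.04100717 0.14876237]]
[0.53269444 0.11464455 0.20351974] [-0.32215421  0.04119818  1.45928097  0.75218936  1.91790859 -0.26880712] 0.08752304666383069
grasp shift mm [-1.000e-01  1.370e+01  1.615e+02] rot deg [ 0.1 -0.1  0.3]
```

>>> jog_arm([
  [[0,14,50],[0,0,0],1],
  [[0,14,100],[0,0,0],1],
  [[0,14,130],[0,0,0],1],
  [[0,14,150],[0,0,0],1],
  [[0,14,160],[0,0,0],1],
  [[0,14,161],[0,0,0],1],
  [[0,14,161],[0,0,0],1],
])

```text
t: 12.75
tool_pos: [0.5227, 0.2164, 0.0796]
eef_rot: [0.923, 0.05, -0.018, -0.382]
wrist_force: [0.1, -0.3, -0.1]
width: 0.0879
```

>>> jog_arm([
  [[0,0,0],[0,0,0],0],
  [[0,0,0],[0,0,0],0],
  [[0,0,0],[0,0,0],0],
  [[0,0,0],[0,0,0],0],
  [[0,0,0],[0,0,0],0],
  [[0,0,0],[0,0,0],0],
  [[0,0,0],[0,0,0],0],
])

```text
t: 13.62
tool_pos: [0.522, 0.2169, 0.0787]
eef_rot: [0.923, 0.05, -0.019, -0.382]
wrist_force: [-0.2, 0.2, -0.3]
width: 0.0214
```

>>> jog_arm([
  [[0,0,-30],[0,0,0],0],
  [[0,0,-70],[0,0,0],0],
  [[0,0,-110],[0,0,0],0],
  [[0,-40,-150],[0,0,0],0],
  [[0,-80,-190],[-10,0,0],0],
  [[0,-80,-190],[-20,0,0],0],
  [[0,-80,-190],[-30,0,0],0],
  [[0,-80,-190],[-30,0,0],0],
])

```text
t: 14.62
tool_pos: [0.5293, 0.1423, 0.2722]
eef_rot: [0.99, 0.056, -0.003, -0.13]
wrist_force: [-0.2, -0.8, -0.2]
width: 0.0007
```

```bash
cat >> h.py <<'E'
XC=np.array([np.sin(CY),-np.cos(CY),0]); CSEAT=CC+[0,0,.056]
E
python3 - <<'E'
from h import *
s=sensors.sense();print(s["tool_pos"],s["joint_positions"],s["width"])
R=tool(XC,[0,0,-1]); p=s["tool_pos"]
go([*CC[:2],.25],R,"above cradle"); go([*p[:2],.30],R,"level here")
E
```

```text
[0.52926034 0.14234765 0.27215016] [ 0.02012749 -0.04926031  1.25514196  0.27990276  1.93843182  0.00787125] 0.0006625413899060652
above cradle shift mm [-45.3 345.4 -69.8] rot deg [-15.    0.    3.9]
level here shift mm [  0.2  -7.2 -26.9] rot deg [-15.    0.    3.9]
```

```bash
python3 - <<'E'
from h import *
a=viewer.capture("side");b=viewer.capture("top")
cv2.imwrite("pics/side7.png",a);cv2.imwrite("pics/top7.png",b)
A=cv2.resize(a[150:350,230:430],None,fx=2.9,fy=2.9,interpolation=cv2.INTER_CUBIC)[:580,:400]
A=cv2.resize(a[140:350,250:400],None,fx=2.8,fy=2.8,interpolation=cv2.INTER_CUBIC);B=cv2.resize(b[165:275,190:320],None,fx=2.9,fy=2.9,interpolation=cv2.INTER_CUBIC)
o=np.zeros((600,800,3),np.uint8);o[:A.shape[0],:A.shape[1]]=A;o[:B.shape[0],421:421+B.shape[1]]=B[:,:379];cv2.imwrite("pics/m7.png",o)
E
```

```text
(no output)
```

View pics/m7.png

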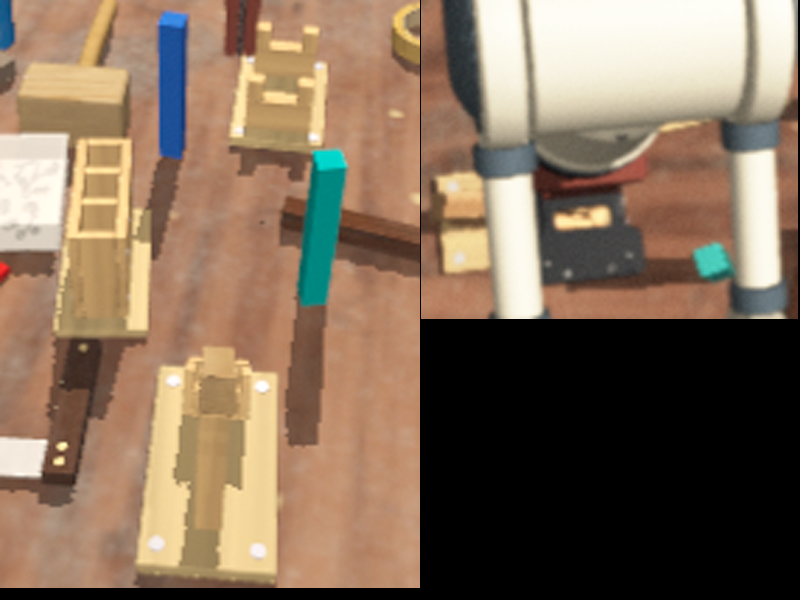

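The blank is still on the block, in the same place as in m6 (side crop, upper end at about (219,355)). The jaws slipped off it during the fast lift. I'll grasp again a little deeper and lift slowly, checking as I go.

>>> jog_arm([
  [[0,0,0],[10,0,0],1],
  [[0,0,0],[20,0,0],1],
  [[0,0,0],[30,0,0],1],
  [[0,0,0],[30,0,0],1],
  [[0,0,0],[30,0,0],1],
  [[0,0,0],[30,0,0],1],
])

```text
t: 15.48
tool_pos: [0.5297, 0.14, 0.2711]
eef_rot: [0.923, 0.051, -0.018, -0.381]
wrist_force: [0.2, 0.4, 0.3]
width: 0.057
```

```bash
python3 - <<'E'
from h import *
s=sensors.sense();print(s["tool_pos"],s["width"])
a=viewer.capture("side");
d=cv2.absdiff(a,cv2.imread("pics/side7.png"))[250:350,290:360];print("change",d.max(),d.mean())
R=tool(XB,-N); go(SEAT+.003*U+.131*N,R,"pre");go(SEAT+.003*U-.023*N,R,"grasp")
E
```

```text
[0.52968767 0.14003091 0.271053  ] 0.056966758314753604
change 116 10.503571428571428
pre shift mm [ 0.  77.  41.2] rot deg [ 0.1 -0.2  0.3]
grasp shift mm [ -0.5  76.7 195.2] rot deg [ 0.1 -0.2  0.3]
```

>>> jog_arm([
  [[0,40,20],[0,0,0],1],
  [[0,77,41],[0,0,0],1],
  [[0,77,80],[0,0,0],1],
  [[0,77,120],[0,0,0],1],
  [[0,77,150],[0,0,0],1],
  [[0,77,180],[0,0,0],1],
  [[0,77,195],[0,0,0],1],
  [[0,77,195],[0,0,0],1],
])

```text
t: 16.52
tool_pos: [0.521, 0.2234, 0.0774]
eef_rot: [0.923, 0.051, -0.019, -0.382]
wrist_force: [0.5, -0.8, -0.0]
width: 0.0881
```

>>> jog_arm([
  [[0,0,0],[0,0,0],1],
  [[0,0,0],[0,0,0],0],
  [[0,0,0],[0,0,0],0],
  [[0,0,0],[0,0,0],0],
  [[0,0,0],[0,0,0],0],
  [[0,0,0],[0,0,0],0],
  [[0,0,0],[0,0,0],0],
  [[0,0,0],[0,0,0],0],
])

```text
t: 17.52
tool_pos: [0.5215, 0.2225, 0.0773]
eef_rot: [0.923, 0.05, -0.019, -0.382]
wrist_force: [-1.0, -0.3, -0.2]
width: 0.0215
```

>>> jog_arm([
  [[0,0,0],[0,0,0],0],
  [[0,0,-3],[0,0,0],0],
  [[0,0,-6],[0,0,0],0],
  [[0,0,-10],[0,0,0],0],
  [[0,0,-10],[0,0,0],0],
])

```text
t: 18.15
tool_pos: [0.5225, 0.2151, 0.0847]
eef_rot: [0.923, 0.05, -0.018, -0.382]
wrist_force: [-0.5, -0.4, -0.6]
width: 0.0214
```

```bash
python3 - <<'E'
from h import *
s=sensors.sense();print(s["tool_pos"],s["width"],s["wrist_force"])
R=tool(XB,-N);go(SEAT+.003*U-.013*N,R,"should be 0")
E
```

```text
[0.52249041 0.21514404 0.08471169] 0.021419742080717313 [-0.53833774 -0.42178748 -0.62915552]
should be 0 shift mm [-0.2 -1.5  0.1] rot deg [ 0.  -0.2  0.2]
```

>>> jog_arm([
  [[0,0,-4],[0,0,0],0],
  [[0,0,-8],[0,0,0],0],
  [[0,0,-12],[0,0,0],0],
  [[0,0,-16],[0,0,0],0],
  [[0,0,-20],[0,0,0],0],
  [[0,0,-20],[0,0,0],0],
])

```text
t: 18.9
tool_pos: [0.5239, 0.2011, 0.0988]
eef_rot: [0.923, 0.05, -0.018, -0.382]
wrist_force: [0.6, 0.0, -0.9]
width: 0.0213
```

```bash
python3 - <<'E'
from h import *
a=viewer.capture("side");b=viewer.capture("top");cv2.imwrite("pics/side8.png",a)
old=cv2.imread("pics/m7.png")
# end-face of blank: find change at overhanging top end
ref=cv2.imread("pics/side7.png")
d=cv2.absdiff(a,ref).max(2)[240:350,280:370]>40
print("changed px bbox",[ (v.min()+o,v.max()+o) for v,o in zip(np.where(d),(240,280))],d.sum())
for k in(0,.03):print(proj("side",SEAT+.075*U+.011*N+k*N)[0],proj("side",SEAT+.075*U-.011*N+k*N)[0])
print(sensors.sense()["width"])
for n,im in(("now",a),("ref",ref)): print(n,im[270:312:2,327].sum(1).tolist())
E
```

```text
changed px bbox [(np.int64(240), np.int64(349)), (np.int64(280), np.int64(369))] 3360
[327.10962698 272.35336986] [326.2903879  286.03586491]
[328.21915385 253.83818099] [327.4063456 267.4001366]
0.02126317085964039
now [457, 473, 476, 298, 295, 293, 298, 446, 460, 457, 408, 403, 418, 411, 394, 397, 397, 406, 406, 410, 406]
ref [519, 510, 449, 382, 389, 383, 384, 375, 382, 463, 414, 411, 417, 416, 405, 403, 402, 413, 413, 419, 418]
```

>>> jog_arm([
  [[0,0,-5],[0,0,0],0],
  [[0,0,-10],[0,0,0],0],
  [[0,0,-15],[0,0,0],0],
  [[0,0,-20],[0,0,0],0],
  [[0,0,-25],[0,0,0],0],
  [[0,0,-25],[0,0,0],0],
])

```text
t: 19.75
tool_pos: [0.5257, 0.1835, 0.1166]
eef_rot: [0.923, 0.05, -0.018, -0.382]
wrist_force: [0.8, 1.0, -1.4]
width: 0.0215
```

>>> jog_arm([
  [[0,0,-5],[0,0,0],0],
  [[0,-3,-14],[-2,0,0],0],
  [[0,-8,-26],[-5,0,0],0],
  [[0,-14,-38],[-8,0,0],0],
  [[0,-20,-50],[-11,0,0],0],
  [[0,-26,-62],[-14,0,0],0],
  [[0,-32,-74],[-17,0,0],0],
  [[0,-36,-82],[-19,0,0],0],
])

```text
t: 20.75
tool_pos: [0.5289, 0.1516, 0.2017]
eef_rot: [0.973, 0.053, -0.009, -0.223]
wrist_force: [0.0, -0.2, -1.4]
width: 0.0212
```

>>> jog_arm([
  [[0,-2,-4],[-3,0,0],0],
  [[0,-4,-10],[-7,0,0],0],
  [[0,-6,-16],[-11,0,0],0],
  [[0,-8,-22],[-15,0,0],0],
  [[0,-10,-28],[-19,0,0],0],
  [[0,-12,-34],[-23,0,0],0],
  [[0,-14,-38],[-26,0,0],0],
  [[0,-14,-38],[-26,0,0],0],
])

```text
t: 21.75
tool_pos: [0.5288, 0.1485, 0.2406]
eef_rot: [0.999, 0.054, 0.002, -0.0]
wrist_force: [0.8, -0.0, -0.7]
width: 0.021
```

```bash
python3 - <<'E'
from h import *
s=sensors.sense();print(s["tool_pos"],s["joint_positions"],s["width"])
R=tool(XC,[0,0,-1]); p=s["tool_pos"]
go([*CC[:2],.25],R,"above cradle")
E
```

```text
[0.52876962 0.14849094 0.24058537] [ 2.12207333e-01 -3.57321594e-02  1.27553468e+00 -5.80926441e-04
  1.89698877e+00  1.03764745e-01] 0.02102324471944809
above cradle shift mm [-44.  358.   -9.6] rot deg [-0.  -0.3  3.6]
```

>>> jog_arm([
  [[-1,8,0],[0,0,0.5],0],
  [[-3,24,0],[0,0,1],0],
  [[-6,48,0],[0,0,1],0],
  [[-9,74,0],[0,0,2],0],
  [[-12,100,0],[0,0,2],0],
  [[-16,126,0],[0,0,3],0],
  [[-19,152,0],[0,0,3.6],0],
  [[-22,178,0],[0,0,3.6],0],
])

```text
t: 22.75
tool_pos: [0.5253, -0.0344, 0.2398]
eef_rot: [1.0, 0.021, 0.002, -0.0]
wrist_force: [0.2, -0.8, -0.9]
width: 0.0212
```

>>> jog_arm([
  [[-3,26,0],[0,0,0],0],
  [[-5,52,0],[0,0,0],0],
  [[-8,78,0],[0,0,0],0],
  [[-10,104,0],[0,0,0],0],
  [[-12,130,0],[0,0,0],0],
  [[-14,150,0],[0,0,0],0],
  [[-15,162,0],[0,0,0],0],
  [[-15,168,0],[0,0,0],0],
])

```text
t: 23.75
tool_pos: [0.5181, -0.2011, 0.2398]
eef_rot: [1.0, 0.021, 0.002, -0.0]
wrist_force: [0.3, 0.2, -1.3]
width: 0.0211
```

```bash
python3 - <<'E'
from h import *
s=sensors.sense();print(s["tool_pos"],s["joint_positions"],s["width"])
R=tool(XC,[0,0,-1]); p=s["tool_pos"]
go([*CC[:2],.15],R,"above cradle .15")
E
```

```text
[ 0.51805399 -0.20111579  0.23981625] [-0.43284939 -0.01728111  1.25878022  0.00204724  1.8968     -0.47504947] 0.02110275716590019
above cradle .15 shift mm [ 4.8 11.3 89.8] rot deg [-0.  -0.2 -0.1]
```

>>> jog_arm([
  [[2,4,8],[0,0,0],0],
  [[4,8,24],[0,0,0],0],
  [[5,11,44],[0,0,0],0],
  [[5,11,64],[0,0,0],0],
  [[5,11,84],[0,0,0],0],
  [[5,11,96],[0,0,0],0],
  [[5,11,100],[0,0,0],0],
  [[5,11,100],[0,0,0],0],
])

```text
t: 24.75
tool_pos: [0.5242, -0.2112, 0.1401]
eef_rot: [1.0, 0.022, 0.002, 0.0]
wrist_force: [-0.1, 0.1, -1.0]
width: 0.0211
```

```bash
python3 - <<'E'
from h import *
s=sensors.sense();print(s["tool_pos"],s["width"])
a=viewer.capture("side");b=viewer.capture("top");cv2.imwrite("pics/side9.png",a);cv2.imwrite("pics/top9.png",b)
A=cv2.resize(a[100:205,305:395],None,fx=5.5,fy=5.5,interpolation=cv2.INTER_CUBIC);B=cv2.resize(b[195:265,345:420],None,fx=4,fy=4,interpolation=cv2.INTER_CUBIC)
o=np.zeros((580,800,3),np.uint8);o[:A.shape[0],:A.shape[1]]=A;o[:B.shape[0],498:798]=B;cv2.imwrite("pics/m8.png",o)
g=s["tool_pos"]+[0,0,.019];yv=np.array([np.cos(CY),np.sin(CY),0])
for k in(1,-1):
  for x in(-.011,.011):
    for z in(-.011,.011):
      P=g+k*.075*yv+x*XC+[0,0,z];print(k,x,z,"side",((proj("side",P)[0]-[305,100])*5.5).round(),"top",((proj("top",P)[0]-[345,195])*4+[498,0]).round())
R=tool(XC,[0,0,-1]);go([*CC[:2],.037],R,"seat")
E
```

```text
[ 0.5242386  -0.21119483  0.14010412] 0.021134824941368834
1 -0.011 -0.011 side [280. 266.] top [579. 158.]
1 -0.011 0.011 side [285. 224.] top [584. 154.]
1 0.011 -0.011 side [231. 262.] top [576. 121.]
1 0.011 0.011 side [234. 219.] top [580. 116.]
-1 -0.011 -0.011 side [297. 103.] top [834. 139.]
-1 -0.011 0.011 side [301.  63.] top [845. 135.]
-1 0.011 -0.011 side [253. 100.] top [830. 102.]
-1 0.011 0.011 side [256.  59.] top [840.  97.]
seat shift mm [ -1.4   0.7 103.9] rot deg [ 0.  -0.3 -0.1]
```

View pics/m8.png

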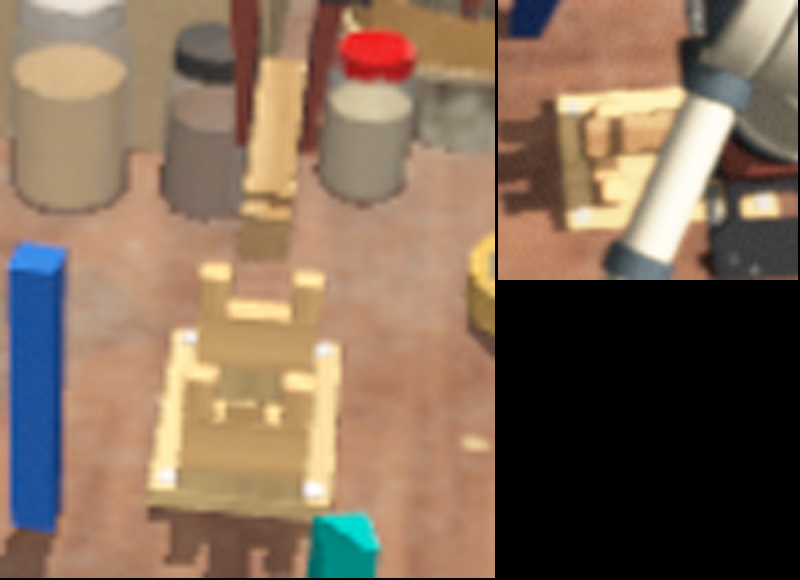

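>>> jog_arm([
  [[0,0,10],[0,0,0],0],
  [[0,0,25],[0,0,0],0],
  [[0,0,40],[0,0,0],0],
  [[0,0,52],[0,0,0],0],
  [[0,0,60],[0,0,0],0],
  [[0,0,66],[0,0,0],0],
  [[0,0,70],[0,0,0],0],
  [[0,0,70],[0,0,0],0],
])

```text
t: 25.85
tool_pos: [0.5244, -0.2112, 0.0698]
eef_rot: [1.0, 0.022, 0.002, -0.0]
wrist_force: [-0.3, -0.5, -0.9]
width: 0.0215
```

>>> jog_arm([
  [[0,0,4],[0,0,0],0],
  [[0,0,8],[0,0,0],0],
  [[0,0,12],[0,0,0],0],
  [[0,0,16],[0,0,0],0],
  [[0,0,20],[0,0,0],0],
  [[0,0,20],[0,0,0],0],
])

```text
t: 26.6
tool_pos: [0.5242, -0.211, 0.0493]
eef_rot: [1.0, 0.022, 0.002, -0.0]
wrist_force: [0.3, 0.5, -0.7]
width: 0.0213
```

>>> jog_arm([
  [[0,0,3],[0,0,0],0],
  [[0,0,6],[0,0,0],0],
  [[0,0,9],[0,0,0],0],
  [[0,0,10],[0,0,0],0],
  [[0,0,10],[0,0,0],0],
])

```text
t: 27.22
tool_pos: [0.5245, -0.2111, 0.0398]
eef_rot: [1.0, 0.022, 0.002, -0.0]
wrist_force: [-0.0, 1.3, -0.2]
width: 0.0211
```

>>> jog_arm([
  [[0,0,1],[0,0,0],0],
  [[0,0,2],[0,0,0],0],
  [[0,0,3],[0,0,0],0],
  [[0,0,3],[0,0,0],0],
])

```text
t: 27.72
tool_pos: [0.5245, -0.2111, 0.0368]
eef_rot: [1.0, 0.022, 0.002, -0.0]
wrist_force: [-0.1, 0.7, -0.1]
width: 0.0215
```

>>> jog_arm([
  [[0,0,1],[0,0,0],0],
  [[0,0,2],[0,0,0],0],
  [[0,0,3],[0,0,0],0],
  [[0,0,3],[0,0,0],0],
])

```text
t: 28.22
tool_pos: [0.5247, -0.2112, 0.0347]
eef_rot: [1.0, 0.022, 0.002, 0.0]
wrist_force: [-2.0, 1.1, 3.6]
width: 0.0214
```

>>> jog_arm([
  [[0,0,1],[0,0,0],0],
  [[0,0,2],[0,0,0],0],
  [[0,0,2],[0,0,0],0],
])

```text
t: 28.6
tool_pos: [0.5249, -0.2112, 0.0345]
eef_rot: [1.0, 0.022, 0.003, 0.0]
wrist_force: [-6.0, 3.1, 12.8]
width: 0.0214
```

>>> jog_arm([
  [[0,0,-1],[0,0,0],0],
  [[0,0,-1],[0,0,0],1],
  [[0,0,-1],[0,0,0],1],
  [[0,0,-1],[0,0,0],1],
  [[0,0,-1],[0,0,0],1],
  [[0,0,-1],[0,0,0],1],
  [[0,0,-1],[0,0,0],1],
  [[0,0,-1],[0,0,0],1],
])

```text
t: 29.6
tool_pos: [0.5246, -0.2112, 0.0329]
eef_rot: [1.0, 0.022, 0.002, -0.0]
wrist_force: [0.4, -0.3, 0.1]
width: 0.0866
```

>>> jog_arm([
  [[0,0,-20],[0,0,0],1],
  [[0,0,-50],[0,0,0],1],
  [[0,0,-100],[0,0,0],1],
  [[0,0,-150],[0,0,0],1],
  [[0,0,-200],[0,0,0],1],
  [[0,150,-250],[0,0,0],1],
  [[0,150,-250],[0,0,0],1],
  [[0,150,-250],[0,0,0],1],
])

```text
t: 30.6
tool_pos: [0.5297, -0.3636, 0.2855]
eef_rot: [1.0, 0.021, 0.003, 0.001]
wrist_force: [0.4, 0.1, -0.2]
width: 0.0878
```

```bash
python3 - <<'E'
from h import *
s=sensors.sense();print(s["tool_pos"],s["width"])
ref=[cv2.imread("pics/side0.png"),cv2.imread("pics/top0.png")]
yv=np.array([np.cos(CY),np.sin(CY),0]);C=CSEAT+0
for n,r in zip(("side","top"),ref):
    im=viewer.capture(n);cv2.imwrite(f"pics/{n}10.png",im);d=cv2.absdiff(im,r).max(2)
    q=[proj(n,C+k*.075*yv+x*XC+[0,0,.011])[0] for k,x in((1,-.011),(1,.011),(-1,.011),(-1,-.011))]
    print(n,"expected top face",np.round(q,1).tolist())
    x0,y0=np.min(q,0).astype(int)-8;x1,y1=np.max(q,0).astype(int)+9
    print(x0,y0)
    for row in im[y0:y1:1,x0:x1:2].astype(int).sum(2)//3: print("".join(f"{v//10:3d}" for v in row))
E
```

```text
[ 0.52968615 -0.36364288  0.28548439] 0.0878248740043296
side expected top face [[353.6, 174.8], [345.1, 174.0], [349.1, 143.2], [356.7, 143.9]]
337 135
 10 11 11 11 11 11 10 10 15 14 14 14 15 15
 10 11 11 11 11 11 10 13 15 15 14 15 15 15
 10 10 11 11 11 11 10 15 15 15 15 15 16 15
 11 10 11 11 10 10 11 15 15 15 15 15 16 15
 14 11 11 12 11 11 14 15 15 15 15 15 16 15
 14 14 13 14 14 14 14 15 15 14 14 15 16 15
 14 14 14 14 14 14 14 14 15 13 13 15 16 15
 15 14 14 14 13 13 13 14 14 12 13 15 16 15
 15 14 14 13 13 13 14 15 14 12 13 15 16 15
 14 14 14 13 14 13 15 17 15 15 14 15 15 15
 15 14 14 14 14 14 16 17 17 18 14 15 16 15
 15 15 15 15 15 15 16 17 17 18 14 15 16 16
 14 14 15 17 17 14 17 18 17 18 15 15 16 15
 14 14 17 21 21 14 18 18 17 19 15 16 16 15
 14 14 18 21 21 14 18 18 16 18 15 19 19 17
 14 14 15 19 21 13 19 17 16 17 15 21 21 20
 13 13 13 14 16 13 19 18 16 17 15 20 21 19
 13 13 13 14 15 13 19 18 16 16 15 15 16 17
 13 13 13 14 15 14 19 18 16 16 15 14 14 15
 13 13 13 14 15 17 19 18 16 16 15 14 15 15
 14 14 13 14 15 20 19 18 16 16 17 14 15 15
 14 14 14 14 15 20 19 18 17 18 20 14 15 14
 
[... 3846 characters left out ...]
3 13 12 13
  6  5  6  7 10 12 12 11 11 18 22 22 21 21 21 21 16 15 15 12 12 12 12 12 11  8  9 21 22 22 22 14 13 13 13 13 13 13
  6  5  6  6  9 12 12 11  9 18 22 22 22 21 21 21 14 13 12 13 12 13 13 13 11  8  9 20 22 22 21 14 13 13 13 13 13 13
  6  6  6  7  9 12 12 11  8 18 22 22 22 21 22 21 14 12 13 13 13 13 13 13 11  8  9 18 20 22 21 14 13 13 13 13 13 13
  6  5  6  6  9 12 13 12  8 17 22 22 22 22 22 21 14 13 13 13 13 13 13 13 12  9 11 14 18 22 21 15 14 14 13 13 13 13
  5  5  6  6  8 13 13 12  8 16 21 21 22 22 22 21 14 13 13 13 13 13 16 17 16 15 16 17 20 23 22 15 13 13 14 13 14 13
  6  6  6  6  8 12 13 13  9 12 17 19 21 22 22 21 17 16 16 16 16 17 21 21 21 20 21 21 21 23 22 16 13 13 13 13 13 13
```

```bash
python3 -c "
from rig import workorder,sensors
s=sensors.sense();print(s['t'],s['wrist_force'],abs(s['joint_velocities']).max());print(workorder.finish_job())"
```

```text
30.7 [ 0.28428037 -0.36929834 -0.48457123] 0.07060179482023157
the job is handed in; nothing more can be done
None
```

I parked the blank on the angled block, let go, took it again from the side near its middle and laid it in both notches of the saw cradle. I handed the job in at 30.7 s of the 56 s allowed.

- **Dropped once:** the first side grasp slipped during a fast lift, and the blank ended up in its parked place on the block. I took it again slightly deeper and lifted slowly. It held all the way to the cradle, with finger opening steady at about 21 mm.
- **Final position:** in the top picture the blank's ends and edges lie within about 1–2 px (3–5 mm) of where the cradle seat puts them. Its direction matches the cradle.
- **Final height:** the near end's upper edge in the side picture is within about 1 px of the expected place. The blank met the cradle floor with TCP at 34.5 mm, where a centred grasp would give 37 mm; I put the gap down to the deeper grasp.
- **Views that disagreed:** the side and top cameras differed by about 3 mm in x on the cradle and the held blank, so I averaged them.
- **Not checked:** I did not re-measure the mallet, try square or dark blank at the end. The wrist force never showed contact with them. The last placing was checked only from pixel values, because all 12 picture views were used.

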